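# Clear the gluing jig, then press the bevelled rail into its fence and hold it

## Robot

A 6-joint arm with a two-finger parallel gripper is mounted at the origin on the work surface; the furniture and walls round the work are solid. World frame = base frame: x ahead of the robot, y to its left, z up, the work surface at z = 0. Lengths are in m, angles in degrees, forces in N, time in s.
With the tool pointing down it reaches from about 0.375 to 0.75 m from the base axis. Payload 9 kg.
Tool frame: the origin (TCP) lies where the fingers leave the gripper's body, on its centre line; the fingertips stand 73 mm ahead of it and the grasp point (between the pads) lies 54 mm ahead of it (robot.tip_reach is the distance from the TCP to the fingertips, in m); z points along the fingers, y is the direction in which the jaws open and shut (so a half turn about z gives the same grasp; the last joint's range is limited). The gripper opens to 85 mm and grips with 20 to 120 N. Pads are 22 mm wide; open, the fingers measure 114 mm over their backs; the gripper's body (76 mm by 85 mm) begins 54 mm behind the grasp point. The pads swing forward as they close: fully open they stand 13 mm farther back than shut.
Start: joints at [52.156, 5.964, 5.575, 89.605, 0, 77.527], TCP at [0.257, 0.542, 0.304] pointing down, gripper open.
Joint ranges: [-171.21, 171.21], [-48.23, 106.86], [-62.78, 66.21], [-105.2, 120.99], [-86.42, 89.51], [-180, 180]. Speed limits (degrees/s): [127.2, 127.2, 147.25, 180, 180, 180].

## Interface

Orientations are given as [roll, pitch, yaw] about the fixed x, y, z axes, in that order (R = Rz(yaw) Ry(pitch) Rx(roll)).
In Python, from plant import robot gives the robot as it stands. Calls block until the motion is done:
- robot.move_pose(position, orientation): joint-space move of the TCP to a pose.
- robot.line_to(position, vel=0.15, rotation=None, guard=None): straight line of the TCP; rotation=None keeps the orientation; vel is the mean speed in m/s. With guard (N) it stops when the force on the tool has changed by that much, and returns True; else False.
- robot.goto_joints(angles): joint-space move.
- robot.set_gripper(opening): finger opening in m; the grip force is fixed at half the most; returns when the fingers have stopped.
- robot.pause(seconds).
- robot.ik(position, orientation): joint angles nearest the present ones, or None.
- robot.observe(): the state.
- robot.grab_frame(name): name is "scene" or "top" or "wrist"; returns the picture (420x560x3 uint8, blue, green, red); there is no depth.
- robot.get_calibration(name): a dict with "vertical_fov" (degrees; the focal length in pixels is half the picture's height over the tangent of half this angle, whatever the lens; pixels are square), "cx", "cy" (the principal point, pixels), "rvec" (rotation vector, rad) and "tvec" (3), from world to camera coordinates, as OpenCV has them. Camera axes: x right, y down, z forward; pixel columns grow to the right and rows downward; lengths in m; the calibration is good to about 2 mm. A picture is of the moment at which its call begins: read the wrist's pose just before it. get_calibration takes no time and is no camera call; for the wrist camera it gives the pose at the moment of the call.
A pose or a line that the arm cannot do raises robot.IKError and nothing moves.
- robot.job_done(): hands the job in, once; it reports no verdict.
The state is a dict: "time": time; "q": joint angles; "qvel": joint speeds; "joint_torque": joint torques, N m; "tool_pos": TCP position; "tcp_rot": TCP orientation; "ft_force": force on the tool from outside, world axes, zero at the start; "torque": the same for the moment, N m; "gripper_width": finger opening in m.
Only numpy, scipy, OpenCV 4.12 (cv2) and the standard library are available. Lean on these libraries where they do the work, as an engineer would, in place of code of your own. Each camera call takes 0.05 s, during which the arm holds its last target.

## Task

First take the small black blade case off the plywood gluing jig and leave it in the white tray. Then lay the bevelled wooden rail on the jig, flat side against the metal fence, bevel towards the open side, left end butted against the wooden stop block, and press firmly on it with one slanting push so that it is forced against the fence and down onto the plywood at once. Finish while still holding that push, do not let go, and leave the other things on the table where they are.

Things in the scene. Friction and masses are not known exactly. Their poses are not given: they have to be found in the camera images.
- jig: Gluing jig fixed to the table. Origin: centre of its underside. Plywood base 160 (x) x 180 (y) x 12 mm; fence along its +x edge, -x side open, stop block at the +y end. Free seat on the base's top (z = 12 mm): x = -80 to 60, y = -90 to 68 mm in the jig's frame. A rail fully home has its centre at (38, 8, 30) mm in this frame and the jig's yaw.
- jig_base: The plywood base of the jig, same frame as the jig; its top is 12 mm above the table. Friction under the rail takes up part of a sideways push: the held push must be stronger towards the fence than down (some 14 N and 8 N, on the bevel, serve well).
- jig_fence: Metal fence of the jig, same frame as the jig: a bar 20 mm thick along the whole +x edge; its face towards the seat is at x = 60 mm; its top is 42 mm above the table (30 mm above the base).
- jig_stop: Wooden stop block of the jig, same frame as the jig: x = 10 to 60 mm, y = 68 to 90 mm, top 42 mm above the table; its face towards the seat is at y = 68 mm.
- rail: Light wooden rail, loose, about 0.14 kg, 44 (x) x 120 (y) x 36 mm (z), flat underside down on the table; origin at its centre, 18 mm up. +x side upright; -x side upright for the lowest 20 mm, then a 45-degree bevel 16 mm wide and 16 mm high up to the top, along the whole length. Grip it low down across the 44 mm. Starts with yaw within 0.45 rad of 0 (bevel towards the robot).
- rail_bevel (a point): Point on the middle of the rail's bevel (at -14, 0, 10 mm from the rail's centre), axes as the rail's.
- case_mid (a point): Centre of the small black blade case, half-way up (13.5 mm above its underside), loose, about 0.03 kg: 21 (x) x 49 (y) x 27 mm (z). It starts standing on the jig's plywood base, where the rail must go; grip it across its 21 mm width.
- tray: White open tray, loose, on the table. Origin: centre of its underside. 133 (x) x 298 (y) x 44 mm high, walls and floor 2 mm thick.
- glue_stick: Upright glue stick, bystander, 31 mm across, 96 mm high, origin at its foot.
- pencil: Pencil, bystander, 150 mm long, lying along its y axis, 9 mm high.
There are look-alikes about, which are no part of the job. What is meant by the part that bears case_mid is not blue or purple, and is the smaller of those in its own colour.

How it is judged:
By the outcome, as a careful person would: the job done as asked, in the order asked, and still so for the second after the job is handed in, while the arm keeps its last pose, push and grip.
It also fails if it takes over 62 s, if anything falls off the work surface, if the arm or the gripper's body presses on something with over 40 N, if the wrist force passes 120 N, or if a joint passes its speed limit or range.

## Working session

There is one attempt and no reset: what is moved stays moved. The work goes in short steps, each a Python script; the robot and the scene stay as the last script left them, time stands still between calls to the robot, and variables do not carry over. Pictures are saved under pics/ and viewed, and the job is handed in when it is done.

```bash
ls; mkdir -p pics
python3 - <<'E'
from plant import robot
import cv2
for n in("scene","top","wrist"):
    print(n,robot.get_calibration(n)); cv2.imwrite(f"pics/{n}0.png",robot.grab_frame(n))
o=robot.observe();print(o)
E
```

```text
pics
scene {'vertical_fov': 49.72840730639646, 'cx': 286.9183764626879, 'cy': 208.99233100094008, 'rvec': array([ 2.27103545, -0.61067922,  0.24681381]), 'tvec': array([-0.46125092,  0.25696895,  1.17489248])}
top {'vertical_fov': 44.43277173437648, 'cx': 282.69140307576413, 'cy': 208.28035296829307, 'rvec': array([ 2.16245121, -2.19625684,  0.14487222]), 'tvec': array([0.01600557, 0.55997198, 1.23919312])}
wrist {'vertical_fov': 60.61410352598811, 'cx': 278.3650489482623, 'cy': 202.75544079736753, 'rvec': array([-2.45309991, -1.55123049, -0.21437646]), 'tvec': array([-0.60039926, -0.03431248,  0.37690913])}
{'time': 0.15, 'q': array([ 5.21561716e+01,  5.99290133e+00,  5.53941326e+00,  8.96043049e+01,
       -1.81487838e-04,  7.75272140e+01]), 'qvel': array([ 0.10220748, -0.09240987,  0.17245112,  0.04430888, -0.04273736,
        0.02379009]), 'joint_torque': array([ 3.31336327e-03, -5.57356310e+01,  5.04004884e+01,  1.26349577e-02,
       -2.44965458e-04,  6.17698174e-05]), 'tool_pos': array([0.25696913, 0.54200171, 0.30329937]), 'tcp_rot': array([-1.79943532e+02, -1.23046717e-02,  1.54628952e+02]), 'ft_force': array([ 0.49186572, -0.22917612,  0.59385842]), 'torque': array([-0.02371417, -0.04317851, -0.07751217]), 'gripper_width': 0.08524749668354695}
```

View pics/scene0.png

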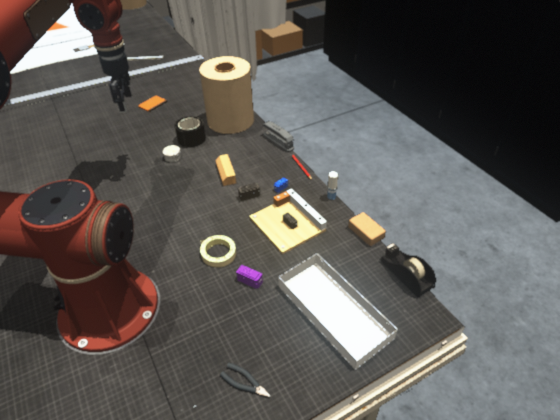

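View pics/top0.png

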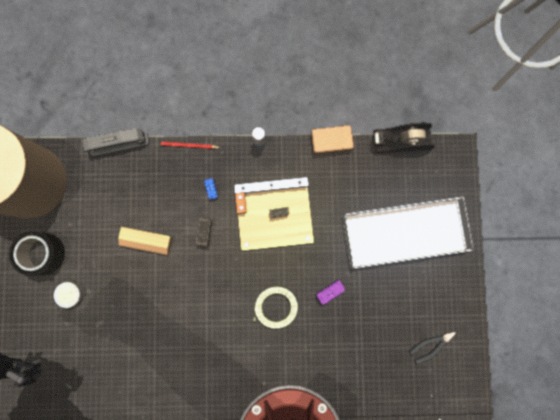

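View pics/wrist0.png

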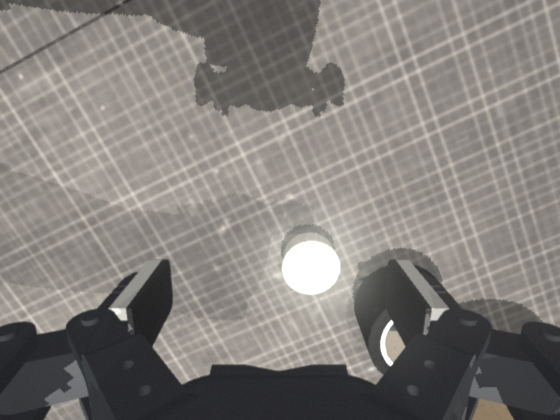

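```bash
cat > h.py <<'E'
import numpy as np, cv2
from plant import robot
def K(c):
    f=210/np.tan(np.radians(c["vertical_fov"])/2)
    return np.array([[f,0,c["cx"]],[0,f,c["cy"]],[0,0,1]])
def ray(c,uv):
    R=cv2.Rodrigues(np.asarray(c["rvec"]))[0];t=np.asarray(c["tvec"])
    d=R.T@np.linalg.solve(K(c),[uv[0],uv[1],1.]); return -R.T@t,d/np.linalg.norm(d)
def onz(c,uv,z):
    o,d=ray(c,uv); return o+d*(z-o[2])/d[2]
def tri(obs):
    A=np.zeros((3,3));b=np.zeros(3)
    for c,uv in obs:
        o,d=ray(c,uv);P=np.eye(3)-np.outer(d,d);A+=P;b+=P@o
    x=np.linalg.solve(A,b)
    return x,[float(np.linalg.norm((np.eye(3)-np.outer(ray(c,u)[1],ray(c,u)[1]))@(x-ray(c,u)[0]))) for c,u in obs]
def proj(c,X):
    return cv2.projectPoints(np.asarray(X,float).reshape(-1,3),np.asarray(c["rvec"]),np.asarray(c["tvec"]),K(c),None)[0].reshape(-1,2)
E
python3 - <<'E'
from h import *
np.set_printoptions(precision=4,suppress=True)
c=robot.get_calibration("top"); s=robot.get_calibration("scene")
for n,uv,z in [("case",(279,213),.039),("dark2",(203,233),.03),("jigfenceL",(236,188),.042),("fenceR",(307,182),.042),("jigBL",(241,249),.012),("jigBR",(313,243),.012),("rail",(145,241),.036),("trayc",(407,234),.0),("gluetop",(259,133),.096),("blue",(211,189),.02),("purple",(331,292),.02),("base",(290,420),.0),("pencil",(190,145),0)]:
    print(n,onz(c,uv,z))
print(ray(c,(280,210)),ray(s,(280,210))[0])
print("tri case",tri([(c,(279,213)),(s,(290,219))]), "rail",tri([(c,(145,241)),(s,(226,169))]))
im=cv2.imread("pics/top0.png"); cv2.imwrite("pics/topcrop.png",cv2.resize(im[150:280,100:330],None,fx=3.4,fy=3.4,interpolation=cv2.INTER_CUBIC))
im=cv2.imread("pics/scene0.png"); cv2.imwrite("pics/scenecrop.png",cv2.resize(im[140:290,200:400],None,fx=4,fy=4,interpolation=cv2.INTER_CUBIC))
E
```

```text
case [0.5477 0.0168 0.039 ]
dark2 [0.5021 0.2032 0.03  ]
jigfenceL [0.6104 0.1211 0.042 ]
fenceR [ 0.623  -0.0532  0.042 ]
jigBL [0.4621 0.1118 0.012 ]
jigBR [ 0.4741 -0.0671  0.012 ]
rail [0.4845 0.3424 0.036 ]
trayc [ 0.4935 -0.3067  0.    ]
gluetop [0.7334 0.0623 0.096 ]
blue [0.6119 0.1846 0.02  ]
purple [ 0.3533 -0.1078  0.02  ]
base [ 0.0478 -0.0025  0.    ]
pencil [0.7287 0.2399 0.    ]
(array([0.4262, 0.0423, 1.2907]), array([ 0.1024, -0.0223, -0.9945])) [ 0.0758 -0.8128  0.9964]
tri case (array([0.55  , 0.0159, 0.0331]), [0.001869401260901168, 0.001869401260901167]) rail (array([0.4874, 0.3449, 0.0215]), [0.002438959053296742, 0.002438959053296599])
```

View pics/topcrop.png

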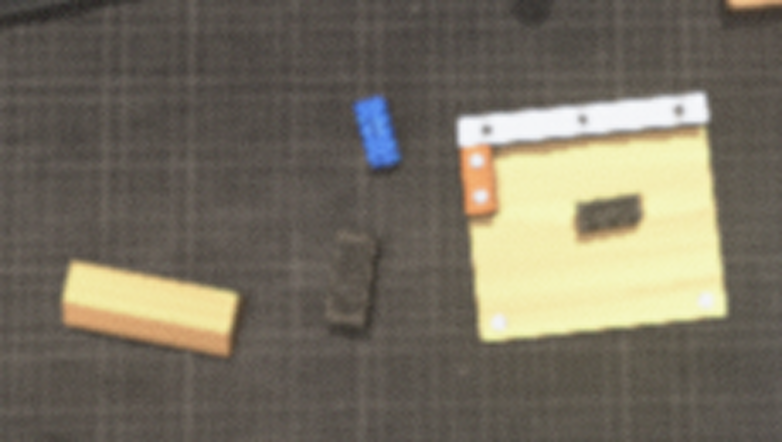

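View pics/scenecrop.png

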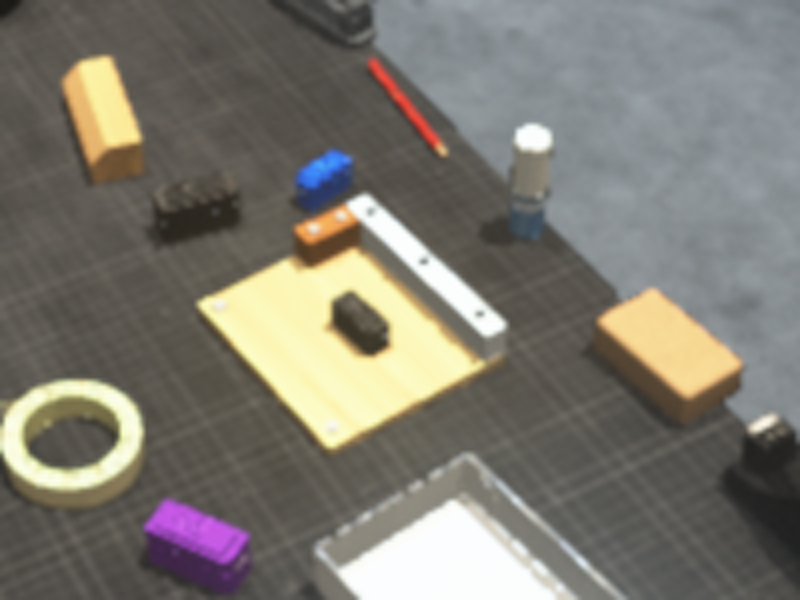

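Run:
```python
from h import *
from scipy.spatial.transform import Rotation as Ro
np.set_printoptions(precision=4,suppress=True)
c=robot.get_calibration("wrist");o=robot.observe()
T=Ro.from_euler("xyz",o["tcp_rot"],degrees=True).as_matrix()
R=cv2.Rodrigues(c["rvec"])[0];C=-R.T@c["tvec"]
print("cam in tool",T.T@(C-o["tool_pos"]));print("axes in tool (cols cam xyz)\n",T.T@R.T)
print(robot.tip_reach)
for yaw in(90,-90):
  for p in([.50,.03,.30],[.55,.03,.3],[.45,.33,.3]):
    print(yaw,p,robot.ik(p,[180,0,yaw]))
```

```text
cam in tool [ 0.0688  0.0004 -0.0691]
axes in tool (cols cam xyz)
 [[-0.0002 -0.9626 -0.2709]
 [ 1.     -0.0006  0.0014]
 [-0.0015 -0.2709  0.9626]]
0.0726
90 [0.5, 0.03, 0.3] [-11.5614 -11.4435 -11.7347  89.7088   0.      78.4386]
90 [0.55, 0.03, 0.3] [-10.4864  -2.6903  -3.6398  89.0505   0.      79.5136]
90 [0.45, 0.33, 0.3] [ 22.8246  -1.4313  -2.4084  89.0228   0.     112.8246]
-90 [0.5, 0.03, 0.3] [ -11.5614  -11.4435  -11.7347   89.7088    0.     -101.5614]
-90 [0.55, 0.03, 0.3] [ -10.4864   -2.6903   -3.6398   89.0505    0.     -100.4864]
-90 [0.45, 0.33, 0.3] [ 22.8246  -1.4313  -2.4084  89.0228   0.     -67.1754]
```

Run:
```python
from h import *
import pickle
D={}
def snap(n):
    robot.pause(.15)
    c=robot.get_calibration("wrist");im=robot.grab_frame("wrist");cv2.imwrite(f"pics/{n}.png",im);D[n]=c
robot.move_pose([.487,.30,.25],[180,0,90]);snap("r1")
robot.line_to([.487,.24,.25],vel=.2);snap("r2")
robot.move_pose([.54,.02,.27],[180,0,90]);snap("j1")
robot.line_to([.54,-.05,.27],vel=.2);snap("j2")
pickle.dump(D,open("D.pkl","wb"))
print(robot.observe()["time"],robot.observe()["tool_pos"])
ims=[cv2.imread(f"pics/{n}.png") for n in("r1","r2","j1","j2")]
m=np.vstack([np.hstack(ims[:2]),np.hstack(ims[2:])]);cv2.imwrite("pics/mont.png",cv2.resize(m,(800,600),interpolation=cv2.INTER_AREA))
```

```text
4.0833 [ 0.54000788 -0.04909379  0.27002743]
```

View pics/mont.png

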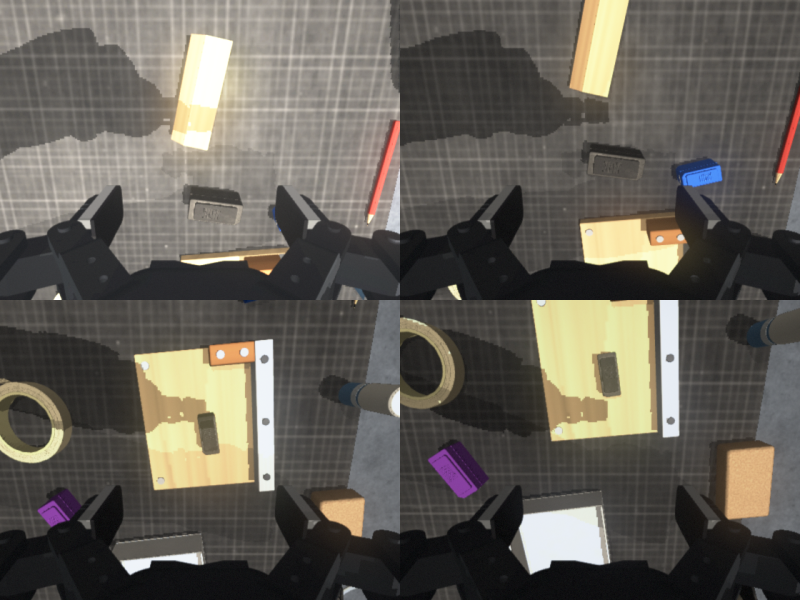

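Run:
```python
import cv2
def crop(n,x0,y0,x1,y1,f,o):
    im=cv2.imread(f"pics/{n}.png")[y0:y1,x0:x1];im=cv2.resize(im,None,fx=f,fy=f,interpolation=cv2.INTER_CUBIC)
    for i in range(0,x1-x0,20):
        cv2.putText(im,str(x0+i),(i*f,8),0,.3,(0,255,255),1);cv2.line(im,(i*f,10),(i*f,14),(0,255,255),1)
    for i in range(0,y1-y0,20):
        cv2.putText(im,str(y0+i),(0,i*f+3),0,.3,(0,255,255),1)
    cv2.imwrite(f"pics/{o}.png",im)
crop("j1",180,40,390,275,2*1,"j1c") if 0 else crop("j1",185,45,395,195,3,"j1a")
crop("j1",185,140,395,280,3,"j1b")
crop("j2",180,0,400,205,2,"j2a")
crop("r1",225,30,345,230,3,"r1a")
crop("r2",225,0,345,140,4,"r2a")
```

```text
(no output)
```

View pics/j1a.png

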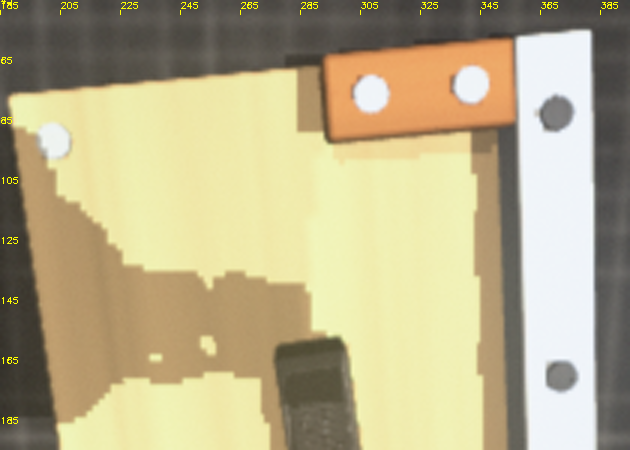

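View pics/j1b.png

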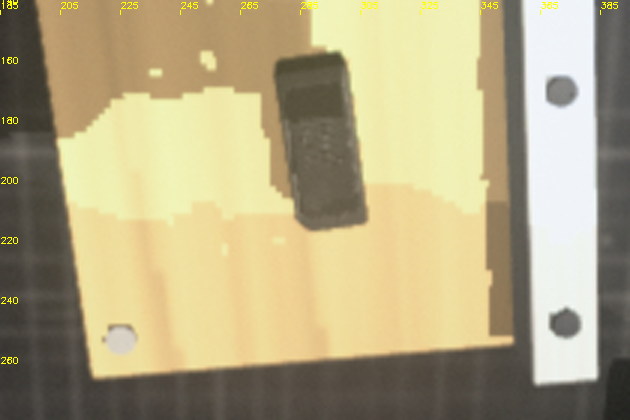

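View pics/j2a.png

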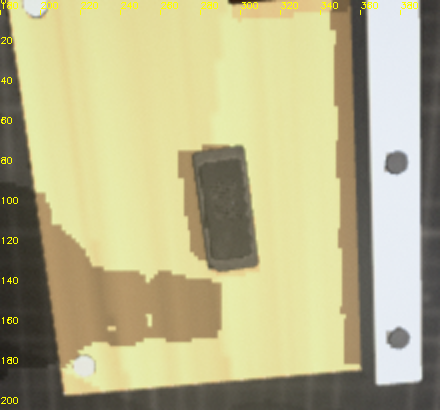

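View pics/r1a.png

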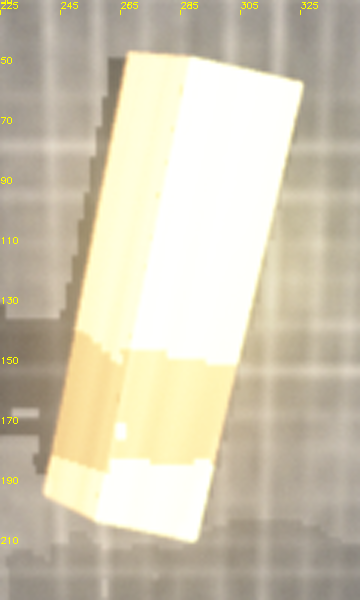

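View pics/r2a.png

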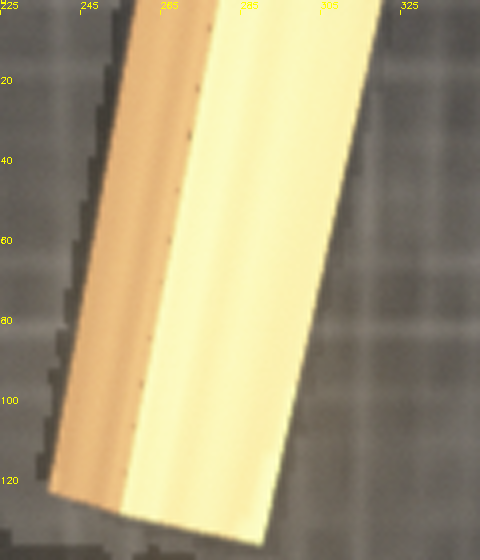

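Run:
```python
from h import *
import pickle
np.set_printoptions(precision=4,suppress=True)
D=pickle.load(open("D.pkl","rb"));j1,j2,r1,r2=[D[k] for k in("j1","j2","r1","r2")]
t=lambda n,a,b,ca,cb: print(n,*tri([(ca,a),(cb,b)]))
t("fence nearR",(384,266.7),(390,190),j1,j2)
t("fence nearL",(363,268),(368,192),j1,j2)
t("fence midscrew",(371.7,170.3),(378,81),j1,j2)
t("fence nearscrew",(373.3,247.7),(379,169),j1,j2)
t("ply nearL",(216,266),(212,197.5),j1,j2)
t("ply screw",(225,252.7),(221.5,182.5),j1,j2)
t("case nearR",(307.3,212.7),(309,132.5),j1,j2)
t("case nearL",(286.5,216),(285,136),j1,j2)
t("rail near +x",(290.3,211),(290.75,136.25),r1,r2)
t("rail near bevtop",(257.3,204),(255,128.5),r1,r2)
t("rail near bevbot",(239.3,195),(237.25,122.75),r1,r2)
print("z-plane points j1")
for n,u,z in [("fence farR",(381.7,55),.042),("fence farL",(357,57.3),.042),("fence nearR",(384,266.7),.042),("fence nearL",(363,268),.042),("stop nearL",(295.3,92.3),.042),("stop nearR",(357,86),.042),("ply farL",(187.7,76.7),.012),("ply nearL",(216,266),.012)]: print(n,onz(j1,u,z))
print("r1")
for n,u,z in [("far+x",(325.7,57.7),.036),("near+x",(290.3,211),.036),("nearbt",(257.3,204),.036),("farbt",(287.3,49),.036),("farbb",(267.3,46.7),.02),("nearbb",(239.3,195),.02)]: print(n,onz(r1,u,z))
print("case j2 top");
for u in [(276.5,76),(301.5,73),(309,132.5),(285,136)]: print(onz(j2,u,.039))
```

```text
fence nearR [ 0.6348 -0.0514  0.0437] [0.00018432073330733204, 0.00018432073330718505]
fence nearL [ 0.6167 -0.0536  0.042 ] [4.8276228475929585e-05, 4.8276228476122356e-05]
fence midscrew [0.618  0.0361 0.0429] [9.795527277047187e-05, 9.795527277037903e-05]
fence nearscrew [ 0.6244 -0.0337  0.0422] [5.416979475959174e-05, 5.416979475956403e-05]
ply nearL [ 0.4778 -0.0666  0.011 ] [0.00021587222666018962, 0.00021587222666005993]
ply screw [ 0.4875 -0.052   0.0116] [0.0001871868079592454, 0.00018718680795914945]
case nearR [ 0.566  -0.0045  0.0316] [2.2347926452701842e-05, 2.2347926452670224e-05]
case nearL [ 0.5466 -0.0073  0.0326] [0.0007819333485361773, 0.0007819333485361326]
rail near +x [0.4966 0.2845 0.0381] [4.22059957207733e-05, 4.22059957207328e-05]
rail near bevtop [0.4694 0.2903 0.0379] [0.00025467620145781583, 0.0002546762014579889]
rail near bevbot [0.4537 0.2938 0.0219] [0.0002106859442675999, 0.0002106859442676621]
z-plane points j1
fence farR [0.6194 0.1259 0.042 ]
fence farL [0.6005 0.1242 0.042 ]
fence nearR [ 0.6356 -0.0523  0.042 ]
fence nearL [ 0.6167 -0.0536  0.042 ]
stop nearL [0.5532 0.0983 0.042 ]
stop nearR [0.6017 0.1031 0.042 ]
ply farL [0.4619 0.1117 0.012 ]
ply nearL [ 0.4783 -0.0661  0.012 ]
r1
far+x [0.5214 0.4018 0.036 ]
near+x [0.4967 0.2839 0.036 ]
nearbt [0.4695 0.2898 0.036 ]
farbt [0.4931 0.4077 0.036 ]
farbb [0.478  0.4114 0.02  ]
nearbb [0.4532 0.2933 0.02  ]
case j2 top
[0.5387 0.04   0.039 ]
[0.5584 0.0422 0.039 ]
[ 0.5654 -0.0039  0.039 ]
[ 0.5457 -0.0068  0.039 ]
```

Candidates in the top picture: black on the jig (279,213), larger black (203,233), blue (211,189) and purple (331,292). The one meant is the smaller black one on the jig, as the enlarged crops confirm. The wrist views show its outline at j2 (273–309, 73–136), the fence corners at j1 (384,267) and (382,55), and the rail at r1 (240–326, 47–211). Triangulated heights agree with the text: fence 42–43, plywood 11–12, rail 38 mm.

Run:
```python
from h import *
np.set_printoptions(precision=4,suppress=True)
robot.set_gripper(.05)
robot.move_pose([.552,.018,.14],[180,0,98.6])
print("guard",robot.line_to([.552,.018,.0885],vel=.08,guard=8))
robot.set_gripper(0.0)
o=robot.observe();print(o["gripper_width"],o["tool_pos"],o["ft_force"],o["time"])
robot.line_to([.552,.018,.16],vel=.2)
o=robot.observe();print(o["gripper_width"],o["ft_force"],o["time"])
cv2.imwrite("pics/g1.png",robot.grab_frame("wrist"))
```

```text
guard False
0.019921771408311452 [0.5526 0.0179 0.0893] [0.8731 0.1782 5.1108] 6.325
0.020089386742279884 [-0.4172  0.7593 -0.0789] 6.8333
```

View pics/g1.png

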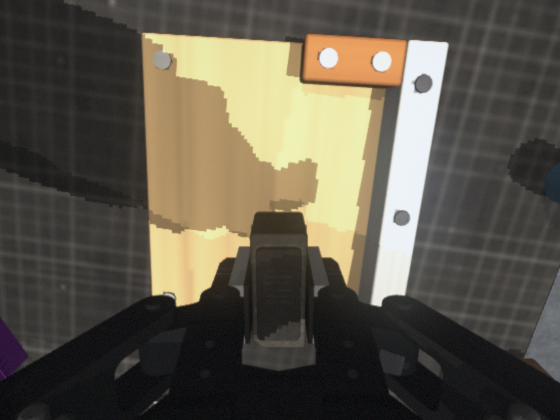

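Run:
```python
from h import *
np.set_printoptions(precision=4,suppress=True)
robot.move_pose([.497,-.275,.17],[180,0,94])
print("guard",robot.line_to([.497,-.275,.081],vel=.12,guard=6), robot.observe()["tool_pos"])
robot.set_gripper(.05)
robot.line_to([.497,-.275,.17],vel=.25)
c=robot.get_calibration("wrist");im=robot.grab_frame("wrist")
cv2.imwrite("pics/t1.png",im);print(robot.observe()["time"])
```

```text
guard True [ 0.4962 -0.2735  0.0793]
9.7417
```

View pics/t1.png

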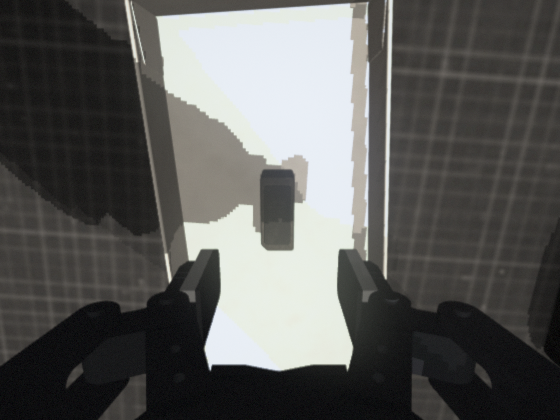

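Run:
```python
from h import *
np.set_printoptions(precision=4,suppress=True)
robot.set_gripper(.068)
robot.line_to([.497,-.275,.2],vel=.3)
robot.move_pose([.4873,.3475,.15],[180,0,78.1])
print("guard",robot.line_to([.4873,.3475,.076],vel=.08,guard=8), robot.observe()["tool_pos"])
robot.set_gripper(0.0)
o=robot.observe();print(o["gripper_width"],o["tool_pos"],o["ft_force"],o["time"])
robot.line_to([.4873,.3475,.15],vel=.2)
o=robot.observe();print(o["gripper_width"],o["tool_pos"],o["tcp_rot"],o["ft_force"],o["time"])
cv2.imwrite("pics/g2.png",robot.grab_frame("wrist"));cv2.imwrite("pics/g2s.png",robot.grab_frame("scene"))
```

```text
guard False [0.4877 0.3477 0.0767]
0.0430152989151598 [0.488  0.3477 0.077 ] [0.8819 0.4741 6.1517] 13.9583
0.04292117330414746 [0.487  0.3474 0.149 ] [-179.9667    0.0197   78.1013] [ 0.3755 -0.007  -2.7145] 14.475
```

View pics/g2.png

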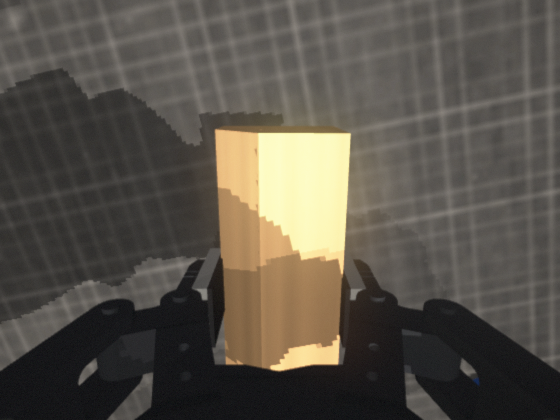

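```bash
cat >> h.py <<'E'
JY=5.23; JC=np.array([.549,.030])
def J(x,y,z):
    a=np.radians(JY);c,s=np.cos(a),np.sin(a)
    return [JC[0]+(c*x-s*y)/1000,JC[1]+(s*x+c*y)/1000,z]
def inJ(p):
    a=np.radians(JY);c,s=np.cos(a),np.sin(a);d=(np.asarray(p)[:2]-JC)*1000
    return np.array([c*d[0]+s*d[1],-s*d[0]+c*d[1],p[2]*1000])
E
python3 - <<'E'
from h import *
np.set_printoptions(precision=4,suppress=True)
robot.move_pose(J(8,-8,.16),[180,0,90+JY])
print("down",robot.line_to(J(8,-8,.088),vel=.06,guard=6)); o=robot.observe();print(inJ(o["tool_pos"]),o["ft_force"])
z=o["tool_pos"][2]+.0015
robot.line_to(J(8,-8,z),vel=.03)
print("butt",robot.line_to(J(8,14,z),vel=.03,guard=6)); o=robot.observe();print(inJ(o["tool_pos"]),o["ft_force"],o["time"])
cv2.imwrite("pics/p1.png",robot.grab_frame("wrist"))
E
```

```text
down True
[ 7.7042 -7.929  88.9236] [ 0.033  -0.7345  4.113 ]
butt True
[ 7.7388  7.7701 90.0227] [ 0.5779 -2.3462 -0.6739] 17.7667
```

View pics/p1.png

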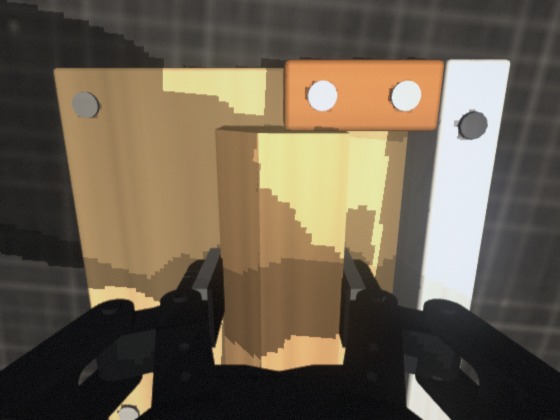

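Run:
```python
from h import *
np.set_printoptions(precision=4,suppress=True)
p=lambda n:(lambda o:print(n,inJ(o["tool_pos"]),o["ft_force"],o["gripper_width"],o["time"]))(robot.observe())
robot.line_to(J(8,8,.0888),vel=.03,guard=5);p("low")
robot.set_gripper(.056);p("open")
robot.line_to(J(8,8,.15),vel=.15)
robot.set_gripper(0.);p("shut")
robot.move_pose(J(-40,2,.14),[180,0,JY])
print("down",robot.line_to(J(-40,2,.094),vel=.1,guard=6));p("beside")
print("push",robot.line_to(J(14,10,.094),vel=.05,guard=7));p("push")
cv2.imwrite("pics/p2.png",robot.grab_frame("wrist"));cv2.imwrite("pics/p2s.png",robot.grab_frame("scene"))
```

```text
low [ 8.1108  7.7211 88.915 ] [-0.0004 -4.3329  1.1806] 0.04303597018145909 18.0667
open [ 7.8837  8.324  88.6407] [-0.4608 -0.429  -0.082 ] 0.05564597563426755 18.35
shut [  7.9659   8.0043 149.8887] [-0.0151  0.0129  0.056 ] 9.958593658101508e-05 19.475
down False
beside [-39.9278   1.9742  94.1753] [-0.1771  0.3334  0.2206] 0.0003631615567070721 21.45
push True
push [ 4.0949  8.7705 93.1012] [0.5477 0.2513 0.9382] -7.903592564516213e-05 22.3
```

View pics/p2.png

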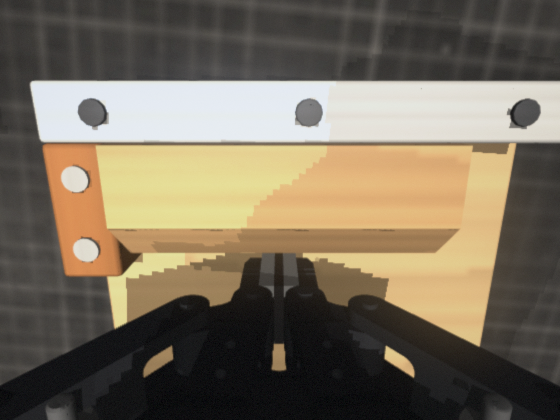

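Run:
```python
import cv2
im=cv2.imread("pics/p2.png")[70:280,30:240];a=cv2.resize(im,(590,590),interpolation=cv2.INTER_CUBIC)
cv2.imwrite("pics/p2c.png",a)
im=cv2.imread("pics/p2s.png")[170:260,240:340];cv2.imwrite("pics/p2sc.png",cv2.resize(im,(660,594),interpolation=cv2.INTER_CUBIC))
```

```text
(no output)
```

View pics/p2c.png

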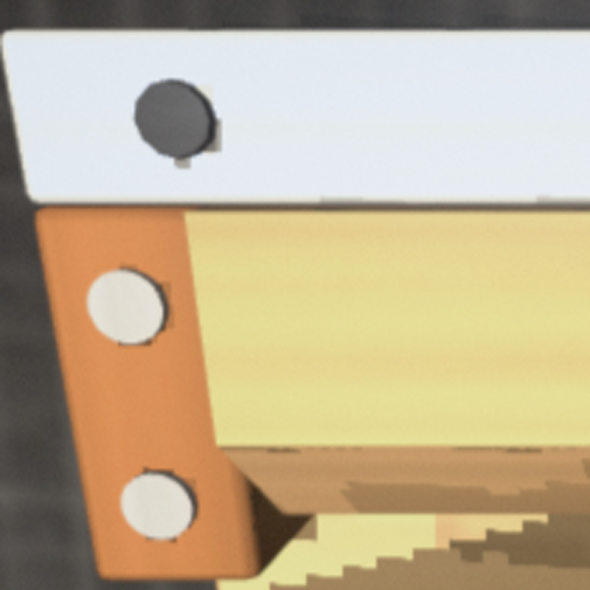

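View pics/p2sc.png

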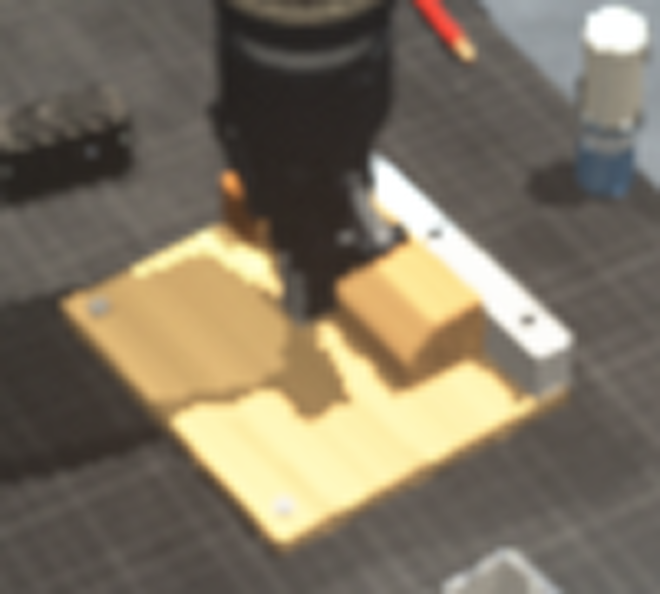

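Run:
```python
from h import *
np.set_printoptions(precision=3,suppress=True)
p=lambda n:(lambda o:print(n,inJ(o["tool_pos"]),o["ft_force"],round(o["time"],2)))(robot.observe())
robot.line_to(J(-8,8,.094),vel=.15)
robot.line_to(J(-8,8,.14),vel=.2)
robot.line_to(J(36,-84,.14),vel=.25)
print(robot.line_to(J(36,-84,.094),vel=.12,guard=6));p("down")
print("push",robot.line_to(J(36,-58,.094),vel=.04,guard=6));p("end push")
cv2.imwrite("pics/e1.png",robot.grab_frame("wrist"))
robot.line_to(J(36,-84,.094),vel=.15)
robot.line_to(J(36,-84,.14),vel=.2);p("up")
```

```text
False
down [ 35.839 -83.488  94.157] [1.208 0.349 0.061] 24.12
push True
end push [ 36.244 -66.485  94.514] [-1.563 -4.962  3.704] 24.62
up [ 36.613 -83.745 140.995] [ 0.909 -0.094  0.187] 25.32
```

View pics/e1.png

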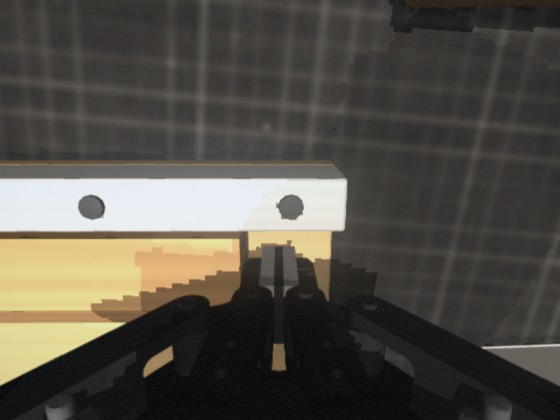

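```bash
cat >> h.py <<'E'
def fJ(o):
    a=np.radians(JY);c,s=np.cos(a),np.sin(a);f=o["ft_force"]
    return np.array([c*f[0]+s*f[1],-s*f[0]+c*f[1],f[2]])
E
python3 - <<'E'
from h import *
np.set_printoptions(precision=3,suppress=True)
robot.line_to(J(-10,-40,.14),vel=.25)
robot.line_to(J(-10,8,.125),vel=.2)
robot.pause(.3)
o=robot.observe();b=fJ(o);print("base",b,inJ(o["tool_pos"]),o["time"])
np.save("b.npy",b)
cv2.imwrite("pics/f0.png",robot.grab_frame("wrist"))
print(robot.line_to(J(-10+.868*40,8,.125-.496*.040),vel=.025,guard=4))
robot.pause(.2)
o=robot.observe();print("touch",fJ(o)-b,inJ(o["tool_pos"]),o["time"])
E
```

```text
base [-0.073 -0.122 -0.375] [ -9.747   7.278 125.217] 26.425
True
touch [-2.201 -0.702  5.89 ] [ 13.941   8.026 111.146] 27.7417
```

View pics/f0.png

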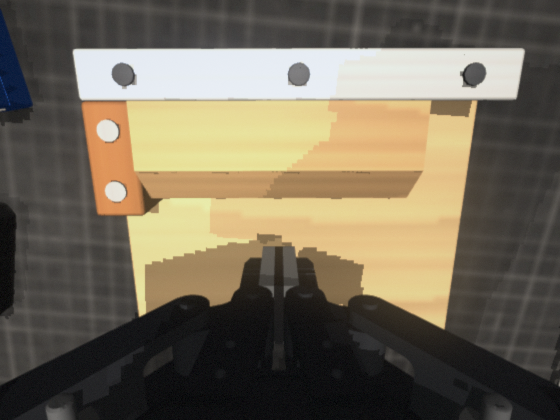

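Run:
```python
from h import *
np.set_printoptions(precision=3,suppress=True)
b=np.load("b.npy")
o=robot.observe();t=inJ(o["tool_pos"]);y=8.0
x,z=t[0],t[2]
for i in range(14):
    o=robot.observe();f=fJ(o)-b
    if i: print(i,np.array([x,z]),inJ(o["tool_pos"]),f,round(o["time"],2))
    if f[0]<-13 and f[2]>7: break
    x+=np.clip((14.5+f[0])*.06,-.4,.4); z-=np.clip((8.3-f[2])*.05,-.2,.2)
    robot.line_to(J(x,y,z/1000),vel=.01); robot.pause(.15)
np.save("t.npy",[x,y,z])
```

```text
1 [ 14.341 111.025] [ 14.121   7.992 111.172] [-5.427  0.085  7.192] 28.15
2 [ 14.741 110.97 ] [ 14.21    7.997 111.157] [-6.584 -0.237  9.349] 28.55
3 [ 15.141 111.022] [ 14.299   8.011 111.142] [-8.134  1.296  9.324] 28.95
4 [ 15.523 111.074] [ 14.384   8.03  111.166] [-10.203  -0.696  11.071] 29.35
5 [ 15.781 111.212] [ 14.443   8.042 111.176] [-11.159   0.659  10.212] 29.75
6 [ 15.981 111.308] [ 14.465   8.055 111.165] [-11.711  -0.436   9.697] 30.15
7 [ 16.149 111.378] [ 14.522   8.029 111.153] [-12.133  -0.742  10.081] 30.55
8 [ 16.291 111.467] [ 14.527   8.041 111.168] [-12.684  -0.986  11.242] 30.95
9 [ 16.4   111.614] [ 14.544   8.059 111.175] [-12.774  -0.242   8.939] 31.35
10 [ 16.503 111.646] [ 14.608   8.04  111.197] [-13.82   -0.674  10.609] 31.75
```

Run:
```python
from h import *
np.set_printoptions(precision=3,suppress=True)
b=np.load("b.npy");x,y,z=np.load("t.npy")
def avg(n=5):
    F=[]
    for _ in range(n): robot.pause(.05);o=robot.observe();F.append(fJ(o)-b)
    return np.mean(F,0),np.std(F,0),o
for i in range(7):
    f,s,o=avg(); print(np.array([x,z]),inJ(o["tool_pos"]),f,s,round(o["time"],2))
    if f[0]<-14 and 7<f[2]<9.2: break
    x+=np.clip((15+f[0])*.1,-.3,.3); z-=np.clip((8.2-f[2])*.1,-.3,.3)
    robot.line_to(J(x,y,z/1000),vel=.01)
np.save("t.npy",[x,y,z])
cv2.imwrite("pics/h.png",robot.grab_frame("wrist"));cv2.imwrite("pics/hs.png",robot.grab_frame("scene"));cv2.imwrite("pics/ht.png",robot.grab_frame("top"))
im=cv2.imread("pics/ht.png")[110:290,80:480];cv2.imwrite("pics/htc.png",cv2.resize(im,(800,360),interpolation=cv2.INTER_CUBIC))
im=cv2.imread("pics/hs.png")[140:365,200:440];cv2.imwrite("pics/hsc.png",cv2.resize(im,(640,600),interpolation=cv2.INTER_CUBIC))
```

```text
[ 16.503 111.646] [ 14.583   8.059 111.199] [-13.636  -0.637  10.025] [0.262 0.349 0.331] 32.0
[ 16.64  111.828] [ 14.606   8.064 111.207] [-13.107  -1.158   9.166] [0.523 0.276 0.565] 32.5
[ 16.829 111.925] [ 14.652   8.058 111.213] [-14.173  -1.045   8.999] [0.363 0.537 0.378] 33.0
```

View pics/h.png

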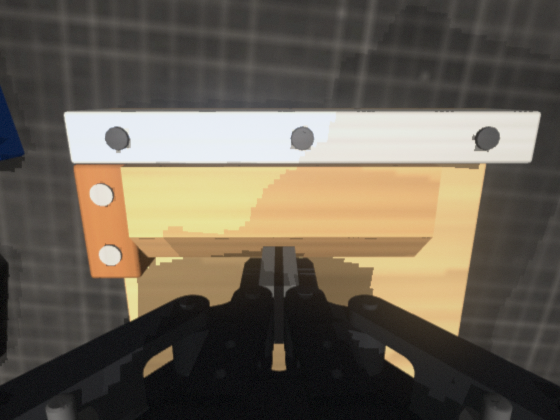

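View pics/hsc.png

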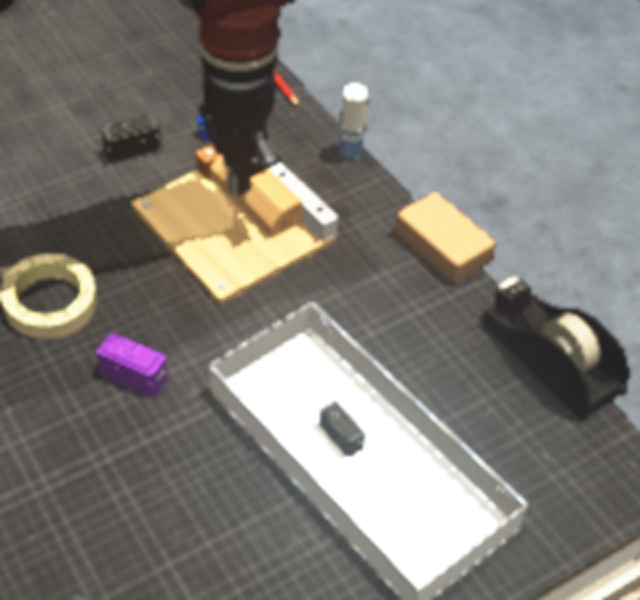

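View pics/htc.png

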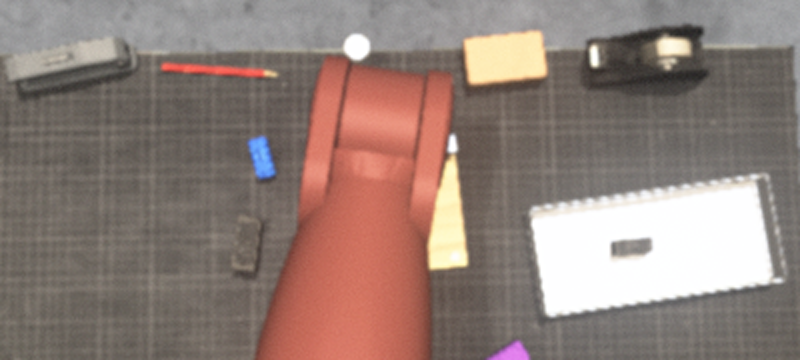

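Run:
```python
from h import *
np.set_printoptions(precision=3,suppress=True)
c=robot.get_calibration("wrist")
for n,u,z in [("railR+x",(441,167),.048),("railL+x",(121,167),.048),("bevtop R",(436,237.5),.048),("bevtop L",(160,237.5),.048),("fence edge L",(121,163),.042),("fence edge R",(441,163),.042)]: print(n,inJ(onz(c,u,z)))
o=robot.observe();print(fJ(o)-np.load("b.npy"),o["time"],inJ(o["tool_pos"]))
im=cv2.imread("pics/h.png")[150:270,330:470];cv2.imwrite("pics/hc.png",cv2.resize(im,(700,600),interpolation=cv2.INTER_CUBIC))
```

```text
railR+x [ 59.053 -51.657  48.   ]
railL+x [59.232 66.914 48.   ]
bevtop R [ 31.047 -53.202  48.   ]
bevtop L [31.221 55.088 48.   ]
fence edge L [59.68  69.378 42.   ]
fence edge R [ 59.495 -54.213  42.   ]
[-14.87   -1.968   9.5  ] 33.15 [ 14.637   8.051 111.189]
```

View pics/hc.png

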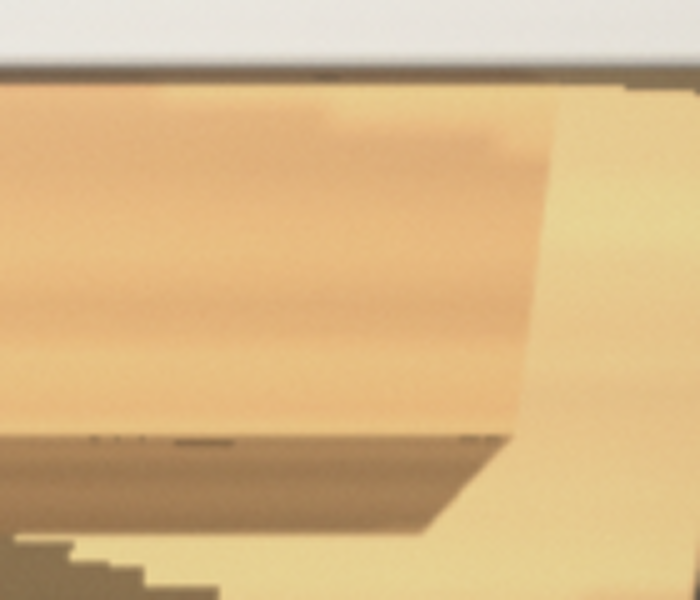

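Run:
```python
from h import *
print(robot.job_done());o=robot.observe();print(fJ(o)-np.load("b.npy"),o["time"])
```

```text
the job is handed in; nothing more can be done
None
the job is handed in; nothing more can be done
```

I did the whole job in the order asked and handed it in at about 33 s, well under the 62 s limit, with the slanting push still held.

- **Blade case:** I took the small black case, the smaller of the two black ones, off the jig and left it standing in the tray. The last scene and top pictures show it there.
- **Rail:** I gripped it low, butted it against the stop block, pushed it against the fence, and pushed its right end once more. That last push stopped at y = −66.5 mm in the jig's frame, which is where it should stop with the rail fully home. In the last wrist picture, the rail's top edge is at x = 59.1–59.2 mm and its right end at y = −51.7 mm. The targets are 60 and −52, so both agree within calibration error, and the rail is parallel to the fence.
- **Held push:** The closed fingertips press on the bevel with about 14–15 N towards the fence and 9–9.5 N down. The downward part is slightly above the suggested 8 N.
- **Bystanders:** The ones I could see in the last pictures, the glue stick and pencil included, look unmoved. I judged this by eye only.

**Checks that disagreed:**
- The case's top edge triangulated at about 32 mm instead of 39 mm, probably because its edges are rounded. The grasp was not affected.
- The fingers met the bevel about 2 mm from where I predicted.
- A thin dark line shows between the fence and the rail in the last wrist picture. I take it to be the rail's side standing 6 mm above the fence, not a gap.

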